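# Load a swing-out centrifuge rotor in balanced pairs

### The job

Load the four-bucket centrifuge rotor so that it is balanced: lower the two red-capped and the two blue-capped tubes upright into the buckets, one tube to a bucket and right down to the bottom without dropping them, with each tube facing its same-coloured twin across the rotor. The green-capped and the yellow-capped tube belong to another run, so leave them standing where they are.

Things in the scene. Friction and masses are not known exactly. Their poses are not given: they have to be found in the camera images.
- red_tube_1: red-capped sample tube (55 g): white screw-cap tube with a paper label and a red ring above it, standing loose on the bench. Round, 112 mm tall: body 28 mm across with a flat foot, ribbed cap 32 mm across from 92 to 112 mm above the foot. Origin: centre of the foot; z up through the cap. Twin of red_tube_2.
- red_tube_2: red-capped sample tube (55 g): white screw-cap tube with a paper label and a red ring above it, standing loose on the bench. Round, 112 mm tall: body 28 mm across with a flat foot, ribbed cap 32 mm across from 92 to 112 mm above the foot. Origin: centre of the foot; z up through the cap. Twin of red_tube_1.
- blue_tube_1: blue-capped sample tube (35 g): white screw-cap tube with a paper label and a blue ring above it, standing loose on the bench. Round, 112 mm tall: body 28 mm across with a flat foot, ribbed cap 32 mm across from 92 to 112 mm above the foot. Origin: centre of the foot; z up through the cap. Twin of blue_tube_2.
- blue_tube_2: blue-capped sample tube (35 g): white screw-cap tube with a paper label and a blue ring above it, standing loose on the bench. Round, 112 mm tall: body 28 mm across with a flat foot, ribbed cap 32 mm across from 92 to 112 mm above the foot. Origin: centre of the foot; z up through the cap. Twin of blue_tube_1.
- green_tube: green-capped sample tube (45 g): white screw-cap tube with a paper label and a green ring above it, standing loose on the bench. Round, 112 mm tall: body 28 mm across with a flat foot, ribbed cap 32 mm across from 92 to 112 mm above the foot. Origin: centre of the foot; z up through the cap. Belongs to another run: stays where it stands.
- yellow_tube: yellow-capped sample tube (45 g): white screw-cap tube with a paper label and a yellow ring above it, standing loose on the bench. Round, 112 mm tall: body 28 mm across with a flat foot, ribbed cap 32 mm across from 92 to 112 mm above the foot. Origin: centre of the foot; z up through the cap. Belongs to another run: stays where it stands.
- bucket_1: dark steel cup, one of four alike on the centrifuge rotor, opposite bucket_3, 70 mm from the rotor axis. Open upward, 58 mm deep, rim 80 mm above the bench. Round inside: 33 mm across at the floor, 36 mm at 45 mm up, flaring to 46 mm at the rim; 53 mm outside. Origin: centre of the inner floor (22 mm above the bench); z up, x outward from the rotor axis.
- bucket_2: dark steel cup, one of four alike on the centrifuge rotor, opposite bucket_4, 70 mm from the rotor axis. Open upward, 58 mm deep, rim 80 mm above the bench. The rotor, a bare-metal cross 202 mm across on a grey stand, turns about its upright axis with light drag (0.12 N m); any angle is fine. Origin: centre of the inner floor (22 mm above the bench); z up, x outward from the rotor axis.
- bucket_3: dark steel cup, one of four alike on the centrifuge rotor, opposite bucket_1, 70 mm from the rotor axis. Open upward, 58 mm deep, rim 80 mm above the bench. Centres of neighbouring buckets are 99 mm apart, of opposite ones 140 mm. The nut at the middle is 91 mm high, the arms 73 mm. Origin: centre of the inner floor (22 mm above the bench); z up, x outward from the rotor axis.
- bucket_4: dark steel cup, one of four alike on the centrifuge rotor, opposite bucket_2, 70 mm from the rotor axis. Open upward, 58 mm deep, rim 80 mm above the bench. A seated tube stands on the floor, its top 54 mm above the rim, with up to 0.15 rad of play. Origin: centre of the inner floor (22 mm above the bench); z up, x outward from the rotor axis.

How it is judged (in metres and radians):
At the end, for the whole second after the job is handed in: Each red- and blue-capped tube stands upright (0.2 rad) on the floor of its own bucket (foot within 8 mm of its centre, 6 mm of its floor), released and at rest, its twin in the opposite bucket (feet over 120 mm apart); green- and yellow-capped tubes upright within 30 mm of their start (((horizontal distance between red_tube_1 and bucket_1 below 0.008 m and z of red_tube_1 in the frame of bucket_1 between -0.004 and 0.006 m) or (horizontal distance between red_tube_1 and bucket_2 below 0.008 m and z of red_tube_1 in the frame of bucket_2 between -0.004 and 0.006 m) or (horizontal distance between red_tube_1 and bucket_3 below 0.008 m and z of red_tube_1 in the frame of bucket_3 between -0.004 and 0.006 m) or (horizontal distance between red_tube_1 and bucket_4 below 0.008 m and z of red_tube_1 in the frame of bucket_4 between -0.004 and 0.006 m)) and angle between each of red_tube_1, red_tube_2, blue_tube_1, blue_tube_2's own z axis and vertical below 0.2 rad and linear speed of each of red_tube_1, red_tube_2, blue_tube_1, blue_tube_2, green_tube, yellow_tube below 0.05 m/s and ((horizontal distance between red_tube_2 and bucket_1 below 0.008 m and z of red_tube_2 in the frame of bucket_1 between -0.004 and 0.006 m) or (horizontal distance between red_tube_2 and bucket_2 below 0.008 m and z of red_tube_2 in the frame of bucket_2 between -0.004 and 0.006 m) or (horizontal distance between red_tube_2 and bucket_3 below 0.008 m and z of red_tube_2 in the frame of bucket_3 between -0.004 and 0.006 m) or (horizontal distance between red_tube_2 and bucket_4 below 0.008 m and z of red_tube_2 in the frame of bucket_4 between -0.004 and 0.006 m)) and ((horizontal distance between blue_tube_1 and bucket_1 below 0.008 m and z of blue_tube_1 in the frame of bucket_1 between -0.004 and 0.006 m) or (horizontal distance between blue_tube_1 and bucket_2 below 0.008 m and z of blue_tube_1 in the frame of bucket_2 between -0.004 and 0.006 m) or (horizontal distance between blue_tube_1 and bucket_3 below 0.008 m and z of blue_tube_1 in the frame of bucket_3 between -0.004 and 0.006 m) or (horizontal distance between blue_tube_1 and bucket_4 below 0.008 m and z of blue_tube_1 in the frame of bucket_4 between -0.004 and 0.006 m)) and ((horizontal distance between blue_tube_2 and bucket_1 below 0.008 m and z of blue_tube_2 in the frame of bucket_1 between -0.004 and 0.006 m) or (horizontal distance between blue_tube_2 and bucket_2 below 0.008 m and z of blue_tube_2 in the frame of bucket_2 between -0.004 and 0.006 m) or (horizontal distance between blue_tube_2 and bucket_3 below 0.008 m and z of blue_tube_2 in the frame of bucket_3 between -0.004 and 0.006 m) or (horizontal distance between blue_tube_2 and bucket_4 below 0.008 m and z of blue_tube_2 in the frame of bucket_4 between -0.004 and 0.006 m)) and horizontal distance between red_tube_1 and red_tube_2 above 0.12 m and horizontal distance between blue_tube_1 and blue_tube_2 above 0.12 m and distance of each of green_tube, yellow_tube from where it was at the start of the episode below 0.03 m and angle between each of green_tube, yellow_tube's own z axis and vertical below 0.1 rad); the robot touches nothing.
It fails at once if a tube is dropped into a bucket (falls more than about 25 mm inside it) ((linear speed of red_tube_1 above 0.7 m/s and z of red_tube_1 in the frame of bucket_1 below 0.055 m and horizontal distance between red_tube_1 and bucket_1 below 0.02 m) or (linear speed of red_tube_1 above 0.7 m/s and z of red_tube_1 in the frame of bucket_2 below 0.055 m and horizontal distance between red_tube_1 and bucket_2 below 0.02 m) or (linear speed of red_tube_1 above 0.7 m/s and z of red_tube_1 in the frame of bucket_3 below 0.055 m and horizontal distance between red_tube_1 and bucket_3 below 0.02 m) or (linear speed of red_tube_1 above 0.7 m/s and z of red_tube_1 in the frame of bucket_4 below 0.055 m and horizontal distance between red_tube_1 and bucket_4 below 0.02 m) or (linear speed of red_tube_2 above 0.7 m/s and z of red_tube_2 in the frame of bucket_1 below 0.055 m and horizontal distance between red_tube_2 and bucket_1 below 0.02 m) or (linear speed of red_tube_2 above 0.7 m/s and z of red_tube_2 in the frame of bucket_2 below 0.055 m and horizontal distance between red_tube_2 and bucket_2 below 0.02 m) or (linear speed of red_tube_2 above 0.7 m/s and z of red_tube_2 in the frame of bucket_3 below 0.055 m and horizontal distance between red_tube_2 and bucket_3 below 0.02 m) or (linear speed of red_tube_2 above 0.7 m/s and z of red_tube_2 in the frame of bucket_4 below 0.055 m and horizontal distance between red_tube_2 and bucket_4 below 0.02 m) or (linear speed of blue_tube_1 above 0.7 m/s and z of blue_tube_1 in the frame of bucket_1 below 0.055 m and horizontal distance between blue_tube_1 and bucket_1 below 0.02 m) or (linear speed of blue_tube_1 above 0.7 m/s and z of blue_tube_1 in the frame of bucket_2 below 0.055 m and horizontal distance between blue_tube_1 and bucket_2 below 0.02 m) or (linear speed of blue_tube_1 above 0.7 m/s and z of blue_tube_1 in the frame of bucket_3 below 0.055 m and horizontal distance between blue_tube_1 and bucket_3 below 0.02 m) or (linear speed of blue_tube_1 above 0.7 m/s and z of blue_tube_1 in the frame of bucket_4 below 0.055 m and horizontal distance between blue_tube_1 and bucket_4 below 0.02 m) or (linear speed of blue_tube_2 above 0.7 m/s and z of blue_tube_2 in the frame of bucket_1 below 0.055 m and horizontal distance between blue_tube_2 and bucket_1 below 0.02 m) or (linear speed of blue_tube_2 above 0.7 m/s and z of blue_tube_2 in the frame of bucket_2 below 0.055 m and horizontal distance between blue_tube_2 and bucket_2 below 0.02 m) or (linear speed of blue_tube_2 above 0.7 m/s and z of blue_tube_2 in the frame of bucket_3 below 0.055 m and horizontal distance between blue_tube_2 and bucket_3 below 0.02 m) or (linear speed of blue_tube_2 above 0.7 m/s and z of blue_tube_2 in the frame of bucket_4 below 0.055 m and horizontal distance between blue_tube_2 and bucket_4 below 0.02 m)).
It fails at once if the green-capped or the yellow-capped tube is lifted, pushed more than 30 mm or knocked over (distance of any of green_tube, yellow_tube from where it was at the start of the episode above 0.03 m or angle between any of green_tube, yellow_tube's own z axis and vertical above 0.5 rad).
It also fails if it takes over 102 s, if anything falls off the work surface, if the arm or the gripper's body presses on something with over 40 N, if the wrist force passes 120 N, or if a joint passes its speed limit or range.

### The arm

A 6-joint arm with a two-finger parallel gripper is mounted at the origin on a cart in front of the work surface, level with it; the furniture and walls round the work are solid. World frame = base frame: x ahead of the robot, y to its left, z up, the work surface at z = 0. Lengths are in mm, angles in rad, forces in N, time in s.
With the tool pointing down it reaches from about 350 to 975 mm from the base axis. Payload 7.1 kg.
Tool frame: the origin (TCP) lies midway between the tips of the shut fingers; the grasp point (between the pads) lies 19 mm behind it (ctrl.tcp_to_grasp is the distance from the TCP to the grasp point, in mm); z points along the fingers, y is the line along which they close (so a half turn about z gives the same grasp; the last joint's range is limited). The gripper opens to 88 mm and grips with 3 to 60 N. Pads are 20 mm wide; open, the fingers measure 115 mm over their backs; the gripper's body (75 mm by 178 mm) begins 61 mm behind the grasp point.
Start: joints at [-1.285, 0.423, 1.63, -0, 1.089, -0.019], TCP at [187.582, -596.169, 222.675] pointing down, gripper open.
Joint ranges: [-3, 3], [-0.9, 2.11], [0.09, 2.58], [-1.31, 4.45], [0.11, 2.69], [-2.54, 2.54]. Speed limits (rad/s): [2.39, 2.39, 3.01, 3.14, 3.14, 3.14].

### API

Orientations are given as a rotation vector (axis times angle).
In Python, from workcell import get_obs, cams, ticket, boxes_of, ctrl gives the robot as it stands.
- The arm moves only by the shell command python3 -m creep 'ROWS' [OPENING]. ROWS is JSON, one flat list of numbers, 4 for each row, row after row: the shift along the world's x, y, z in m, then the turn about the world's z in rad. In form: [tx, ty, tz, spin, tx, ty, tz, spin, ...]. A call has 1 to 10 rows; each row is the pose to reach, as a shift and turn from the pose commanded when the call began; what a row does not reach only later rows make up. A row lasts 1/12 s, in which the tool goes at most 41.7 mm and 7.16 degrees, less where a joint would pass 70% of its speed; a pose out of reach is approached as far as the arm can. A call with a gripper value outside its range is refused whole. OPENING is the opening, from 0 (shut) to 1 (fully open), set as the call begins (- or left out, the last holds). The fingers move at their own pace and stop on an object; the grip force is fixed at half the most. Time passes only in rows, so rows that repeat a pose let the fingers close. It gives the time, the measured TCP pose, the force, the opening and the grip force at its end, in the units of the state.
- get_obs(): the state, without advancing time (a new reading comes with each control period).
- cams.get_image(name): name is "scene" or "top" or "wrist"; returns (picture, depth): 480x640x3 uint8, red, green, blue; 480x640 float32, mm along the optical axis (not along the pixel's ray), 0 where there is no reading.
- cams.get_calibration(name): a dict with "mtx" (3x3 intrinsics, pixels), "D" ([k1, k2, p1, p2, k3] as OpenCV has them; the pictures are not rectified), "R" (3x3) and "t" (3): a world point X has camera coordinates R X + t; the wrist camera has in their place "mount" (4x4, takes a point from camera to tool coordinates, whose origin is the TCP and whose axes are the flange's). Camera axes: x right, y down, z forward; pixel columns grow to the right and rows downward; lengths in mm; the calibration is good to about 2 mm. A picture is of the moment at which its call begins: read the wrist's pose just before it. get_calibration takes no time and is no camera call.
- ticket.close_job(): hands the job in; it is judged then, once.
Trained networks look in the newest picture that a camera, given by its name, has taken for a name from the list of things; names that differ only in an ending like _2 or _b are one class to them, and where a whole thing is asked for, a point or a joint stands for the part that bears it (a point fixed in the world has none). Each returns a list of dicts, best first, with "score" (0 to 1); they miss things now and then, are a little off and sometimes report something else, mostly with a low value. They report only what shows in the picture. A call takes as long as a camera call.
- boxes_of(camera, target): "centre" ([column, row] in pixels, amid what is visible of it).
The state is a dict: "t": time; "qpos": joint angles; "qvel": joint speeds; "joint_torque": joint torques, N m; "ee_pos": TCP position; "orientation": TCP orientation; "ft_force": force on the tool from outside, world axes, zero at the start; "moment": the same for the moment, N m; "width": finger opening in mm; "grasp_force": force on a finger pad.
Only numpy, scipy, OpenCV 4.12 (cv2) and the standard library are available. Lean on these libraries where they do the work, as an engineer would, in place of code of your own. Each camera call takes 0.05 s, during which the arm holds its last target. There are 200 camera calls.

## Working session

There is one attempt and no reset: what is moved stays moved. The work goes in short steps, Python scripts to look and compute and a shell command to move; the robot and the scene stay as the last step left them, time stands still between calls to the robot, and variables do not carry over. Pictures are saved under pics/ and viewed, at most 14 in all, crops included, and the job is handed in when it is done.

```bash
mkdir -p pics; cat > h.py <<'E'
import numpy as np, cv2
from workcell import get_obs, cams, ticket, boxes_of, ctrl
from scipy.spatial.transform import Rotation as Ro
def look(c):
    o=get_obs(); im,d=cams.get_image(c); return o,im,d
def ray(c,uv,o):
    k=cams.get_calibration(c); p=cv2.undistortPoints(np.array([[uv]],float),np.array(k["mtx"]),np.array(k["D"])).ravel()
    v=np.array([p[0],p[1],1.])
    if c=="wrist":
        M=np.array(k["mount"]); R=Ro.from_rotvec(o["orientation"]).as_matrix()
        return R@M[:3,3]+np.array(o["ee_pos"]), R@M[:3,:3]@v
    R=np.array(k["R"]);return -R.T@np.array(k["t"]).ravel(), R.T@v
def at_z(c,uv,z,o):
    a,b=ray(c,uv,o); return a+b*(z-a[2])/b[2]
def at_d(c,uv,d,o):
    a,b=ray(c,uv,o); return a+b*d
E
python3 - <<'E'
from h import *
print(get_obs(), ctrl.tcp_to_grasp)
for c in("top","scene"):
    o,im,d=look(c); cv2.imwrite(f"pics/{c}0.png",im[:,:,::-1])
    for n in("red_tube_1","blue_tube_1","green_tube","yellow_tube","bucket_1"):
        for b in boxes_of(c,n):
            u,v=b["centre"]; dd=d[int(v),int(u)]
            print(c,n,round(b["score"],2),np.round([u,v]),dd,np.round(at_d(c,[u,v],dd,o)), np.round(at_z(c,[u,v],112 if 'tube' in n else 80,o)))
E
```

```text
{'t': 0.0, 'qpos': array([-1.28500698e+00,  4.23819226e-01,  1.63068132e+00, -9.30746582e-06,
        1.08856980e+00, -1.89929612e-02]), 'qvel': array([-9.10185808e-04, -4.62627715e-05,  5.96338193e-04, -1.97519859e-04,
        5.65527361e-04, -1.80491933e-03]), 'joint_torque': array([-1.38640051e-03, -5.44627833e+01, -2.73665464e+01,  6.42452762e-02,
        2.28160765e-02, -1.29340583e-04]), 'ee_pos': array([ 187.42660794, -595.66574267,  221.91858968]), 'orientation': array([-3.10373694e+00, -4.76684617e-01,  3.21403308e-04]), 'ft_force': array([ 0.57279272, -0.22798702,  0.04029559]), 'moment': array([ 0.01163928, -0.0049522 , -0.04260001]), 'grasp_force': 0.0, 'width': 87.97277175004989} 18.700000000000003
top red_tube_1 0.8 [438. 261.] 1107.6561 [ 433. -266.  113.] [ 433. -266.  112.]
top red_tube_1 0.59 [344. 263.] 1111.2759 [432. -30. 114.] [433. -30. 112.]
top blue_tube_1 0.6 [271. 269.] 1115.8688 [421. 152. 111.] [421. 152. 112.]
top blue_tube_1 0.58 [303. 260.] 1114.2338 [441.  72. 114.] [442.  72. 112.]
top green_tube 0.71 [389. 257.] 1109.2279 [ 446. -142.  116.] [ 447. 
[... 321 characters left out ...]
t_1 0.7 [184. 218.] 1230.2074 [574. 408.  26.] [562. 391.  80.]
scene red_tube_1 0.94 [323. 262.] 961.9607 [420. -43.  80.] [384. -67. 112.]
scene red_tube_1 0.88 [425. 303.] 855.20667 [ 429. -276.   82.] [ 396. -286.  112.]
scene blue_tube_1 0.93 [257. 238.] 1056.2322 [415. 146.  68.] [369. 101. 112.]
scene blue_tube_1 0.73 [288. 246.] 1027.0392 [431.  65.  70.] [385.  27. 112.]
scene green_tube 0.67 [372. 279.] 917.6451 [ 434. -155.   80.] [ 398. -172.  112.]
scene yellow_tube 0.82 [452. 328.] 809.4759 [ 404. -343.   75.] [ 365. -351.  112.]
scene bucket_1 0.78 [257. 192.] 1250.7279 [589. 304.  64.] [567. 283.  80.]
scene bucket_1 0.66 [235. 215.] 1158.008 [469. 272.  59.] [445. 247.  80.]
```

View pics/top0.png

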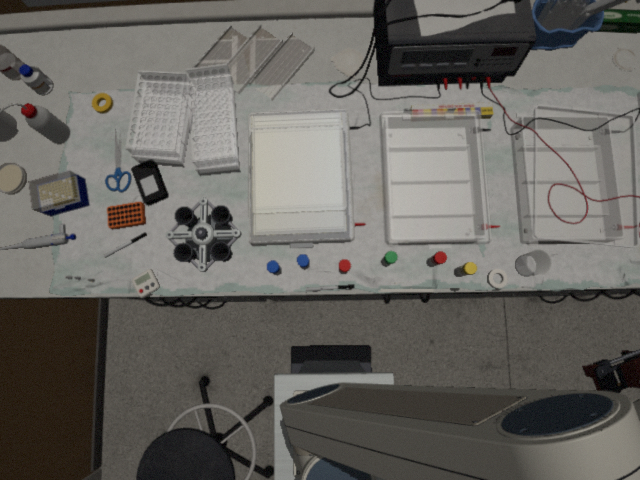

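View pics/scene0.png

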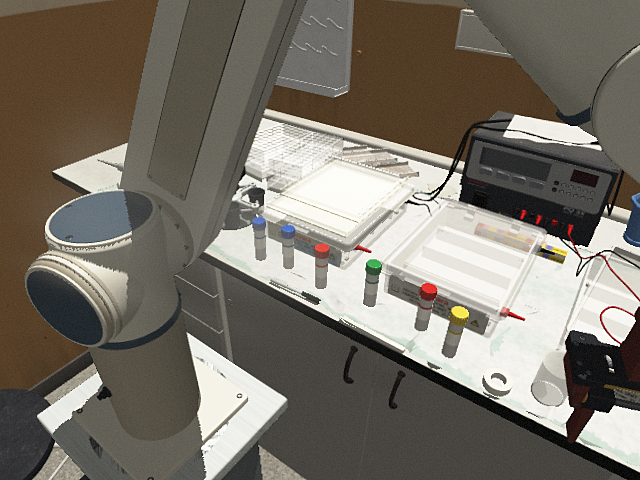

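The top view shows the row of tubes left to right: blue (273,267), blue (303,261), red (345,266), green (390,258), red (440,258), yellow (470,268). The rotor is centred at (204,234), with its four cups on the diagonals. The detections agree with the heights, except the yellow one on the top camera, which is actually a bucket. I'll go over the nearer red tube first.

```bash
python3 -m creep '[0.03,0.04,0,0,0.06,0.08,0,0,0.085,0.114,0,0,0.11,0.148,0,0,0.135,0.181,0,0,0.16,0.215,0,0,0.185,0.248,0,0,0.21,0.282,0,0,0.235,0.315,0,0,0.246,0.33,0,0]' 0.7; python3 -m creep '[0,0,0,0,0,0,0,0]'
python3 - <<'E'
from h import *
print(np.round(cams.get_calibration("wrist")["mount"],2))
o,im,d=look("wrist"); cv2.imwrite("pics/w1.png",im[:,:,::-1])
for n in("red_tube_1","green_tube","yellow_tube"):
    for b in boxes_of("wrist",n):
        u,v=b["centre"]; dd=d[int(v),int(u)]
        print(n,round(b["score"],2),np.round([u,v]),dd,np.round(at_d("wrist",[u,v],dd,o)), np.round(at_z("wrist",[u,v],112,o)))
o,im,d=look("top")
print(at_d("top",[300,230],d[230,300],o),at_d("top",[435,225],d[225,435],o))
E
```

```text
t: 1.43
ee_pos: [434.8, -264.1, 223.0]
orientation: [3.105, 0.477, 0.001]
ft_force: [0.3, -0.3, -0.4]
width: 61.4
grasp_force: 0.0
t: 1.6
ee_pos: [434.6, -264.7, 222.8]
orientation: [3.104, 0.483, 0.0]
ft_force: [-0.7, 0.1, -0.7]
width: 61.6
grasp_force: 0.0
[[  -0.     -0.96   -0.28   75.34]
 [   1.      0.     -0.     -0.27]
 [   0.     -0.28    0.96 -162.43]
 [   0.      0.      0.      1.  ]]
red_tube_1 0.72 [ 30. 126.] 311.5575 [432. -45.  65.] [443. -74. 112.]
red_tube_1 0.7 [334. 210.] 278.82504 [ 450. -270.  113.] [ 450. -270.  112.]
green_tube 0.83 [164. 147.] 268.1543 [ 456. -156.  113.] [ 456. -156.  112.]
yellow_tube 0.79 [409. 262.] 308.2498 [ 426. -336.   95.] [ 430. -330.  112.]
[521.498733    79.96458445  99.29382984] [ 530.42630798 -269.3068394    90.60015507]
```

View pics/w1.png

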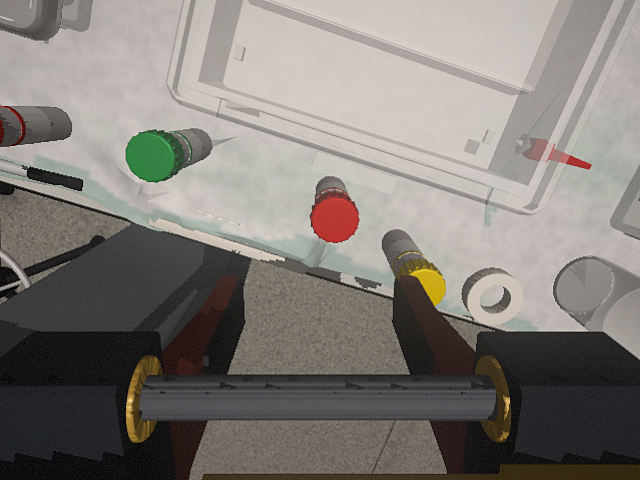

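```bash
cat >> h.py <<'E'
def cloud(c):
    "world points (480,640,3) mm, picture"
    o,im,d=look(c); k=cams.get_calibration(c)
    uv=np.stack(np.meshgrid(np.arange(640.),np.arange(480.)),-1).reshape(-1,1,2)
    p=cv2.undistortPoints(uv,np.array(k["mtx"]),np.array(k["D"])).reshape(480,640,2)
    q=np.dstack([p,np.ones((480,640))])*d[...,None]
    if c=="wrist":
        M=np.array(k["mount"]); R=Ro.from_rotvec(o["orientation"]).as_matrix()
        W=(q@M[:3,:3].T+M[:3,3])@R.T+np.array(o["ee_pos"])
    else:
        R=np.array(k["R"]); W=(q-np.array(k["t"]).ravel())@R
    W[d==0]=np.nan
    return o,im,W
def caps(c,zmin=107,zmax=118,xy=(330,460)):
    "flat tops of tubes: enclosing circle of the points at cap-top height, with mean colour"
    o,im,W=cloud(c)
    m=((W[...,2]>zmin)&(W[...,2]<zmax)&(W[...,0]>xy[0])&(W[...,0]<xy[1])).astype(np.uint8)
    n,L,S,_=cv2.connectedComponentsWithStats(m)
    for i in range(1,n):
        if S[i,4]<30: continue
        P=W[L==i]; (x,y),r=cv2.minEnclosingCircle(P[:,:2].astype(np.float32))
        print(c,"circle",round(x),round(y),"r",round(r,1),"median",np.round(np.median(P,0)),"n",S[i,4],"rgb",im[L==i].mean(0).round())
    return o
E
python3 - <<'E'
from h import *
caps("wrist"); caps("top")
E
```

```text
wrist circle 447 -148 r 17.4 median [ 447. -149.  112.] n 2040 rgb [ 53. 126.  68.]
wrist circle 443 -273 r 16.8 median [ 444. -273.  112.] n 1832 rgb [179.  57.  52.]
wrist circle 416 -346 r 16.6 median [ 422. -349.  112.] n 897 rgb [190. 161.  28.]
top circle 447 -149 r 15.6 median [ 447. -149.  112.] n 109 rgb [ 61. 116.  74.]
top circle 444 73 r 16.4 median [443.  72. 112.] n 126 rgb [ 50.  75. 123.]
top circle 429 -32 r 16.3 median [428. -33. 112.] n 127 rgb [139.  52.  49.]
top circle 428 149 r 16.1 median [428. 150. 112.] n 127 rgb [ 47.  71. 119.]
```

The wrist picture shows the red cap at (334,215), with yellow at (424,285) and green at (152,155) clear on both sides. Both cameras agree, so I'll grasp red at (443,-273).

```bash
python3 -m creep '[0.0085,-0.0083,0,0,0.0085,-0.0083,-0.03,0,0.0085,-0.0083,-0.06,0,0.0085,-0.0083,-0.09,0,0.0085,-0.0083,-0.12,0,0.0085,-0.0083,-0.142,0,0.0085,-0.0083,-0.142,0,0.0085,-0.0083,-0.142,0]'; python3 -m creep '[0,0,0,0,0,0,0,0,0,0,0,0,0,0,0,0,0,0,0,0]' 0.2; python3 -m creep '[0,0,0.02,0,0,0,0.05,0,0,0,0.09,0,0,0,0.13,0,0,0,0.16,0,0,0,0.16,0]'
```

```text
t: 2.62
ee_pos: [441.8, -274.8, 79.9]
orientation: [-3.104, -0.476, 0.003]
ft_force: [-0.7, 0.1, 0.3]
width: 61.6
grasp_force: 0.0
t: 3.03
ee_pos: [442.6, -274.8, 81.6]
orientation: [3.104, 0.477, 0.002]
ft_force: [0.7, -0.1, 1.3]
width: 31.6
grasp_force: 14.8
t: 3.53
ee_pos: [445.2, -276.4, 247.5]
orientation: [3.097, 0.476, 0.014]
ft_force: [0.5, -0.2, -0.5]
width: 31.3
grasp_force: 30.0
```

```bash
python3 -m creep '[0,0.03,0,0,0,0.07,0,0,0,0.11,0,0,0,0.15,0,0,0,0.19,0,0,0,0.23,0,0,0,0.27,0,0,0,0.31,0,0,0,0.35,0,0,0,0.39,0,0]'; python3 -m creep '[0,0.04,0,0,0,0.08,0,0,0,0.12,0,0,0,0.16,0,0,0,0.19,0,0,0,0.206,0,0,0,0.206,0,0,0,0.206,0,0,0,0.206,0,0]'
cat >> h.py <<'E'
def buckets(c="wrist",zmin=60,zmax=88,lo=(390,220),hi=(640,460)):
    "rim circles: for each detected bucket, fit a circle to the rim-height points round it"
    o,im,W=cloud(c)
    bs=boxes_of(c,"bucket_1")
    for b in bs:
        u,v=b["centre"]; p=at_z(c,[u,v],80,o)
        m=(abs(W[...,2]-80)<3)&(np.hypot(W[...,0]-p[0],W[...,1]-p[1])<40)
        P=W[m][:,:2]
        s=""
        if len(P)>50:
            (x,y),r=cv2.minEnclosingCircle(P.astype(np.float32)); s=f"circ {x:.1f} {y:.1f} r {r:.1f} n {len(P)}"
        print(c,round(b["score"],2),np.round([u,v]),np.round(p[:2]),s)
    return o,im,W
E
python3 - <<'E'
from h import *
o,im,W=buckets("wrist"); cv2.imwrite("pics/w2.png",im[:,:,::-1]); np.save("w2.npy",W); print(o["ee_pos"],o["qpos"])
E
```

```text
t: 4.37
ee_pos: [441.2, 117.4, 240.5]
orientation: [3.105, 0.477, -0.0]
ft_force: [0.6, -0.9, -1.3]
width: 30.9
grasp_force: 30.0
t: 5.12
ee_pos: [441.7, 320.2, 240.2]
orientation: [3.104, 0.476, -0.002]
ft_force: [0.4, -1.0, -1.5]
width: 31.1
grasp_force: 30.0
wrist 0.76 [408.  46.] [573. 296.] circ 571.9 292.9 r 26.1 n 1467
wrist 0.69 [241. 146.] [472. 390.] circ 472.1 391.0 r 26.1 n 1208
wrist 0.57 [280.  20.] [562. 385.] circ 555.5 383.2 r 35.2 n 903
wrist 0.56 [365. 185.] [472. 293.] circ 472.9 292.0 r 26.2 n 1111
[441.69541143 320.17126759 240.22101646] [ 6.05623127e-01  2.86566282e-01  1.78987102e+00 -4.34927034e-04
  1.06659232e+00  1.87221161e+00]
```

View pics/w2.png

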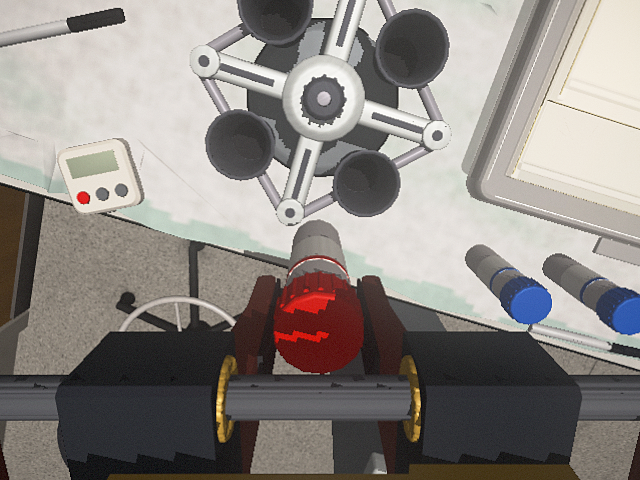

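The three whole rims have radius 26 at (572,293), (472,391) and (473,292), which fits the 99 mm pitch, so the fourth is at (571,391.5). The held tube hangs at (318,290) in the picture. I'll check its tilt and offset next.

```bash
cat >> h.py <<'E'
from scipy.optimize import least_squares
def held():
    "centre of the held tube at several heights, relative to the TCP, world axes (fit of a 14 mm radius arc), and its foot"
    o,im,W=cloud("wrist"); e=np.array(o["ee_pos"]); Q=W.reshape(-1,3)-e
    for z0,r in ((25,16),(-5,14),(-25,14),(-45,14),(-60,14)):
        P=Q[(abs(Q[:,2]-z0)<5)&(np.hypot(Q[:,0],Q[:,1])<24)][:,:2]
        if len(P)<60: print(z0,len(P)); continue
        f=least_squares(lambda c:np.hypot(P[:,0]-c[0],P[:,1]-c[1])-r,[0,0],loss="soft_l1"); print(z0,len(P),np.round(f.x,1),round(np.sqrt(np.mean(f.fun**2)),1))
    P=Q[np.hypot(Q[:,0],Q[:,1])<24]; print("z range",np.nanpercentile(P[:,2],[.5,99.5]).round(), "tcp",e.round(1))
E
python3 - <<'E'
from h import *
held()
E
```

```text
25 2372 [1.  0.8] 3.9
-5 577 [0.6 0.8] 0.6
-25 367 [0.9 1.1] 0.2
-45 220 [0.6 1.2] 0.2
-60 223 [0.4 1.3] 0.2
z range [-238.  108.] tcp [442.1 320.  240.6]
```

```bash
python3 -m creep '[0.03,0.016,0,0,0.06,0.033,0,0,0.09,0.049,0,0,0.12,0.065,0,0,0.1287,0.07,0,0,0.1287,0.07,0,0,0.1287,0.07,-0.03,0,0.1287,0.07,-0.06,0,0.1287,0.07,-0.06,0,0.1287,0.07,-0.06,0]'
python3 - <<'E'
from h import *
o,im,W=buckets("wrist"); print(o["ee_pos"]); cv2.imwrite("pics/w3.png",im[:,:,::-1])
E
```

```text
t: 6.1
ee_pos: [569.0, 389.8, 179.5]
orientation: [3.103, 0.476, -0.007]
ft_force: [-0.1, 0.9, -0.1]
width: 31.1
grasp_force: 30.0
wrist 0.7 [282. 367.] [468. 385.] 
wrist 0.69 [454. 262.] [576. 300.] circ 571.9 293.0 r 26.4 n 1447
wrist 0.64 [320. 215.] [580. 393.] circ 571.3 391.8 r 26.0 n 1130
[568.95344358 389.8454768  179.46161372]
```

View pics/w3.png

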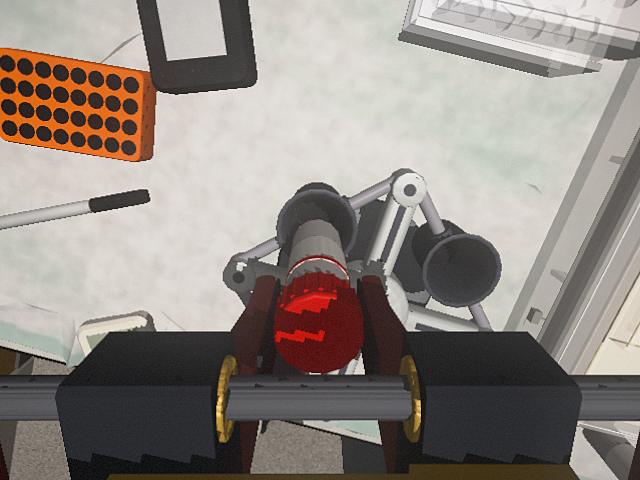

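The red tube hangs over the cup rim at (318,215) and the circle fit confirms the centre at (571.3,391.8). Lowering now.

```bash
python3 -m creep '[0.0007,0.0005,-0.012,0,0.0007,0.0005,-0.024,0,0.0007,0.0005,-0.034,0,0.0007,0.0005,-0.042,0,0.0007,0.0005,-0.05,0,0.0007,0.0005,-0.058,0,0.0007,0.0005,-0.064,0,0.0007,0.0005,-0.068,0,0.0007,0.0005,-0.068,0]'; python3 -m creep '[0,0,-0.003,0,0,0,-0.006,0,0,0,-0.008,0,0,0,-0.008,0]'
```

```text
t: 6.95
ee_pos: [571.0, 391.7, 111.4]
orientation: [3.105, 0.477, -0.002]
ft_force: [-1.2, -0.6, -1.1]
width: 31.2
grasp_force: 30.0
t: 7.28
ee_pos: [571.3, 391.9, 104.4]
orientation: [3.105, 0.477, -0.001]
ft_force: [-0.0, 0.2, 0.2]
width: 31.3
grasp_force: 30.0
```

```bash
python3 -m creep '[0,0,-0.0015,0,0,0,-0.003,0,0,0,-0.003,0]'; python3 -m creep '[0,0,0,0,0,0,0,0,0,0,0,0,0,0,0,0]' 0.6;  python3 -m creep '[0,0,0.02,0,0,0,0.05,0,0,0,0.09,0,0,0,0.13,0,-0.03,-0.04,0.14,0,-0.06,-0.08,0.14,0,-0.08,-0.12,0.14,0,-0.1,-0.16,0.14,0,-0.12,-0.2,0.14,0,-0.13,-0.24,0.14,0]'
python3 - <<'E'
from h import *
caps("wrist",xy=(330,460)); caps("top",125,142,(400,640)); caps("top")
E
```

```text
t: 7.53
ee_pos: [572.7, 392.7, 103.6]
orientation: [-3.104, -0.477, -0.004]
ft_force: [-1.2, -0.6, 8.9]
width: 31.3
grasp_force: 30.0
t: 7.87
ee_pos: [571.4, 392.0, 101.5]
orientation: [3.105, 0.477, -0.0]
ft_force: [-0.1, 0.3, -0.0]
width: 51.9
grasp_force: 0.0
t: 8.7
ee_pos: [447.8, 174.9, 241.5]
orientation: [3.105, 0.479, -0.001]
ft_force: [-0.0, -0.2, 0.7]
width: 52.8
grasp_force: 0.0
wrist circle 428 150 r 16.8 median [429. 151. 112.] n 1500 rgb [ 60.  86. 147.]
wrist circle 442 75 r 17.0 median [443.  76. 112.] n 1501 rgb [ 61.  92. 165.]
wrist circle 430 -30 r 16.8 median [432. -27. 112.] n 1032 rgb [173.  47.  42.]
top circle 606 -35 r 33.1 median [603. -34. 128.] n 99 rgb [153. 152. 148.]
top circle 573 394 r 15.7 median [576. 396. 134.] n 83 rgb [123.  45.  43.]
top circle 447 -149 r 15.9 median [ 447. -148.  112.] n 112 rgb [ 58. 112.  71.]
top circle 443 72 r 16.2 median [442.  72. 112.] n 121 rgb [ 48.  73. 120.]
top circle 429 -32 r 16.3 median [428. -33. 112.] n 126 rgb [134.  49.  46.]
top circle 416 -346 r 16.0 median [ 415. -346.  112.] n 127 rgb [151. 133.  60.]
```

Red is seated, with its top measured at z 134. Next is the second red tube at (429.5,-31.5).

```bash
python3 -m creep '[-0.003,-0.04,0,0,-0.006,-0.08,0,0,-0.009,-0.12,0,0,-0.012,-0.16,0,0,-0.012,-0.1835,0,0,-0.012,-0.1835,0,0,-0.012,-0.1835,0,0]' 0.7; python3 - <<'E'
from h import *
o=caps("wrist"); print(o["ee_pos"])
E
```

```text
t: 9.43
ee_pos: [438.8, -7.7, 241.8]
orientation: [-3.106, -0.473, -0.001]
ft_force: [0.7, -0.7, -0.6]
width: 61.5
grasp_force: 0.0
wrist circle 428 150 r 16.7 median [429. 149. 112.] n 1823 rgb [ 44.  81. 154.]
wrist circle 442 74 r 16.7 median [443.  73. 112.] n 1724 rgb [ 59.  90. 162.]
wrist circle 428 -31 r 16.9 median [429. -31. 112.] n 1536 rgb [183.  56.  51.]
wrist circle 447 -148 r 16.8 median [ 447. -147.  112.] n 1416 rgb [ 59. 132.  73.]
[438.75787831  -7.66766911 241.7935133 ]
```

```bash
python3 -m creep '[-0.01,-0.0236,0,0,-0.01,-0.0236,-0.04,0,-0.01,-0.0236,-0.08,0,-0.01,-0.0236,-0.11,0,-0.01,-0.0236,-0.135,0,-0.01,-0.0236,-0.155,0,-0.01,-0.0236,-0.161,0,-0.01,-0.0236,-0.161,0]'; python3 -m creep '[0,0,0,0,0,0,0,0,0,0,0,0,0,0,0,0,0,0,0,0]' 0.2; python3 -m creep '[0,0,0.02,0,0,0,0.05,0,0,0,0.09,0,0,0,0.13,0,0,0,0.16,0,0,0,0.16,0,0,0,0.16,0]'
```

```text
t: 10.15
ee_pos: [427.2, -29.6, 79.3]
orientation: [-3.104, -0.48, 0.005]
ft_force: [-0.5, 0.1, 0.7]
width: 61.5
grasp_force: 0.0
t: 10.57
ee_pos: [428.4, -30.9, 81.5]
orientation: [3.105, 0.477, 0.003]
ft_force: [0.1, 0.8, 1.7]
width: 31.6
grasp_force: 13.7
t: 11.15
ee_pos: [428.9, -31.1, 242.6]
orientation: [3.104, 0.476, 0.008]
ft_force: [0.3, -0.3, -0.8]
width: 31.5
grasp_force: 30.0
```

```bash
python3 -m creep '[0,0.03,0,0,0,0.07,0,0,0,0.11,0,0,0,0.15,0,0,0,0.19,0,0,0,0.23,0,0,0,0.27,0,0,0,0.3,0,0,0,0.306,0,0,0,0.306,0,0]'; python3 -m creep '[0,0,0,0,0,0,0,0]'; python3 - <<'E'
from h import *
held(); o,im,W=buckets("wrist"); print(o["ee_pos"])
E
```

```text
t: 11.98
ee_pos: [426.8, 276.2, 238.8]
orientation: [3.103, 0.481, -0.004]
ft_force: [-0.4, 0.1, -0.3]
width: 31.4
grasp_force: 30.0
t: 12.15
ee_pos: [427.2, 273.6, 239.7]
orientation: [3.104, 0.475, -0.003]
ft_force: [0.8, -0.2, -1.1]
width: 31.3
grasp_force: 30.0
25 2242 [-0.7  0. ] 4.0
-5 578 [-1.1 -0.1] 0.8
-25 378 [-0.8 -0.1] 0.2
-45 232 [-1.  -0.3] 0.3
-60 232 [-1.2 -0.4] 0.2
z range [-238.  108.] tcp [427.2 273.6 239.7]
wrist 0.97 [183. 106.] [473. 390.] circ 471.7 391.2 r 26.8 n 1336
wrist 0.88 [232.   5.] [547. 372.] circ 537.8 361.3 r 29.0 n 657
wrist 0.82 [354.  17.] [565. 291.] circ 570.7 292.4 r 25.7 n 770
wrist 0.7 [314. 145.] [474. 292.] circ 473.0 291.9 r 26.0 n 1197
[427.48889526 273.56789902 240.01469227]
```

```bash
python3 -m creep '[0.03,0.012,0,0,0.0466,0.0184,0,0,0.0466,0.0184,0,0,0.0466,0.0184,-0.03,0,0.0466,0.0184,-0.05,0,0.0466,0.0184,-0.065,0,0.0466,0.0184,-0.065,0,0.0466,0.0184,-0.065,0]'; python3 - <<'E'
from h import *
o,im,W=buckets("wrist"); print(o["ee_pos"]); print(get_obs()["ee_pos"])
E
```

```text
t: 12.97
ee_pos: [473.6, 292.5, 175.3]
orientation: [3.105, 0.476, -0.003]
ft_force: [0.9, 0.5, -1.0]
width: 31.0
grasp_force: 30.0
wrist 0.87 [168. 186.] [476. 389.] circ 472.1 391.2 r 26.3 n 1791
wrist 0.87 [321. 217.] [485. 295.] circ 486.4 296.6 r 37.5 n 1248
wrist 0.87 [368.  72.] [573. 295.] circ 571.9 292.8 r 26.0 n 2205
wrist 0.55 [228.  52.] [560. 373.] circ 552.0 373.9 r 38.7 n 1881
[473.57216515 292.52219203 175.29801577]
[474.82174048 293.4506005  176.81200944]
```

```bash
python3 -m creep '[0,0,-0.012,0,0,0,-0.024,0,0,0,-0.034,0,0,0,-0.042,0,0,0,-0.05,0,0,0,-0.058,0,0,0,-0.064,0,0,0,-0.064,0,0,0,-0.064,0]'; python3 -m creep '[0,0,-0.003,0,0,0,-0.006,0,0,0,-0.007,0,0,0,-0.007,0]'
```

```text
t: 13.82
ee_pos: [474.3, 293.5, 111.2]
orientation: [3.105, 0.477, -0.001]
ft_force: [0.8, -0.0, -1.3]
width: 31.4
grasp_force: 30.0
t: 14.15
ee_pos: [474.3, 293.5, 104.6]
orientation: [3.105, 0.477, -0.0]
ft_force: [-0.6, -0.2, -0.2]
width: 31.3
grasp_force: 30.0
```

```bash
python3 -m creep '[0,0,-0.0015,0,0,0,-0.003,0,0,0,-0.003,0]'; python3 -m creep '[0,0,0,0,0,0,0,0,0,0,0,0,0,0,0,0]' 0.6;  python3 -m creep '[0,0,0.02,0,0,0,0.05,0,0,0,0.09,0,0,0,0.12,0,0,0,0.12,0,-0.012,-0.038,0.12,0,-0.024,-0.076,0.12,0,-0.036,-0.11,0.12,0,-0.046,-0.1445,0.12,0,-0.046,-0.1445,0.12,0]'; python3 -m creep '[0,0,0,0,0,0,0,0]' 0.7
python3 - <<'E'
from h import *
o=caps("wrist"); print(o["ee_pos"]); caps("top",125,142,(400,640))
E
```

```text
t: 14.4
ee_pos: [475.9, 294.2, 103.4]
orientation: [-3.104, -0.477, -0.005]
ft_force: [-1.1, -1.4, 12.5]
width: 30.7
grasp_force: 30.0
t: 14.73
ee_pos: [474.3, 293.5, 101.5]
orientation: [3.105, 0.477, -0.001]
ft_force: [-0.5, -0.1, -0.7]
width: 52.0
grasp_force: 0.0
t: 15.57
ee_pos: [425.1, 144.7, 220.5]
orientation: [3.104, 0.473, -0.007]
ft_force: [-0.7, -0.4, 0.2]
width: 52.2
grasp_force: 0.0
t: 15.73
ee_pos: [428.8, 149.2, 221.5]
orientation: [-3.105, -0.476, -0.001]
ft_force: [-1.0, 1.1, 0.5]
width: 60.1
grasp_force: 0.0
wrist circle 428 150 r 16.7 median [429. 151. 112.] n 1809 rgb [ 63.  95. 170.]
wrist circle 443 74 r 16.8 median [443.  75. 112.] n 1792 rgb [ 63.  95. 167.]
[428.80039951 149.2169507  221.5328401 ]
top circle 605 -34 r 33.3 median [604. -34. 129.] n 102 rgb [153. 152. 148.]
top circle 573 395 r 16.6 median [572. 392. 134.] n 122 rgb [119.  36.  33.]
```

```bash
python3 -m creep '[0,0.0006,-0.03,0,0,0.0006,-0.06,0,0,0.0006,-0.09,0,0,0.0006,-0.12,0,0,0.0006,-0.14,0,0,0.0006,-0.1405,0,0,0.0006,-0.1405,0]'; python3 -m creep '[0,0,0,0,0,0,0,0,0,0,0,0,0,0,0,0,0,0,0,0]' 0.2; python3 -m creep '[0,0,0.02,0,0,0,0.05,0,0,0,0.09,0,0,0,0.13,0,0,0,0.16,0,0,0,0.16,0,0,0,0.16,0]'; python3 -m creep '[0,0.03,0,0,0,0.06,0,0,0,0.1,0,0,0,0.14,0,0,0,0.17,0,0,0,0.18,0,0,0,0.18,0,0,0,0.18,0,0]'; python3 - <<'E'
from h import *
held(); o,im,W=buckets("wrist"); print(o["ee_pos"]); cv2.imwrite("pics/w4.png",im[:,:,::-1]); caps("top",125,142,(400,640)); caps("wrist",125,142,(400,640))
E
```

```text
t: 16.42
ee_pos: [427.9, 150.2, 80.2]
orientation: [3.104, 0.479, -0.004]
ft_force: [0.8, 0.5, -0.2]
width: 61.4
grasp_force: 0.0
t: 16.83
ee_pos: [429.0, 149.8, 82.0]
orientation: [-3.105, -0.477, -0.003]
ft_force: [-0.7, -0.3, 1.9]
width: 31.8
grasp_force: 14.9
t: 17.42
ee_pos: [429.5, 149.9, 243.1]
orientation: [-3.104, -0.477, -0.008]
ft_force: [-0.8, -0.7, -1.1]
width: 31.4
grasp_force: 30.0
t: 18.08
ee_pos: [427.5, 328.6, 239.6]
orientation: [3.103, 0.478, -0.004]
ft_force: [0.0, -0.5, -0.5]
width: 31.3
grasp_force: 30.0
25 3529 [-1.3  0. ] 5.1
-5 554 [-1.6 -0.1] 0.9
-25 369 [-1.3  0.1] 0.2
-45 231 [-1.6  0.1] 0.2
-60 225 [-1.8  0.1] 0.2
z range [-238.  108.] tcp [427.5 328.6 239.6]
wrist 0.94 [367. 148.] [484. 308.] circ 484.0 308.0 r 40.0 n 1186
wrist 0.91 [255. 126.] [475. 391.] circ 472.1 391.0 r 26.0 n 1264
wrist 0.56 [429.  34.] [570. 293.] circ 571.7 292.7 r 26.2 n 1197
wrist 0.55 [295.  19.] [551. 384.] circ 547.7 378.3 r 34.0 n 981
[427.67569937 328.11297024 239.93457494]
top circle 606 -35 r 33.5 median [604. -34. 129.] n 98 rgb [153. 152. 148.]
top circle 573 393 r 15.9 median [572. 392. 133.] n 122 rgb [120.  36.  34.]
top circle 475 291 r 15.7 median [476. 287. 134.] n 80 rgb [113.  26.  24.]
wrist circle 474 293 r 17.0 median [475. 294. 134.] n 2080 rgb [209.  64.  59.]
```

View pics/w4.png

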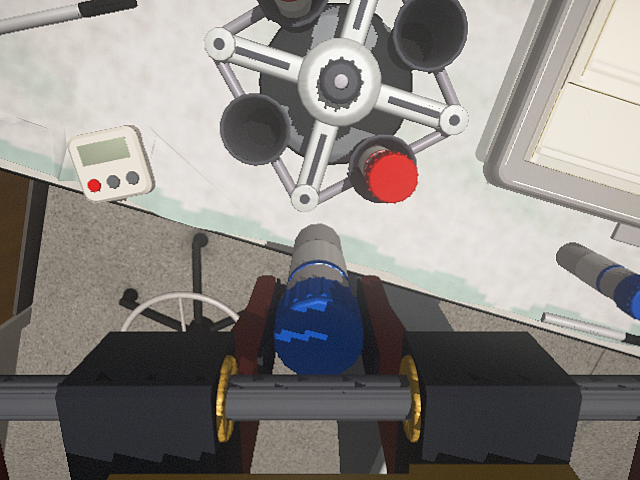

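The picture shows red seated at (390,178), the free cup at (255,128) and the blue tube hanging upright. Placing it in the cup at (472,391).

```bash
python3 -m creep '[0.02,0.03,0,0,0.04,0.055,0,0,0.0451,0.0611,0,0,0.0451,0.0611,0,0,0.0451,0.0611,-0.03,0,0.0451,0.0611,-0.05,0,0.0451,0.0611,-0.065,0,0.0451,0.0611,-0.065,0,0.0451,0.0611,-0.065,0,0.0451,0.0611,-0.065,0]'; python3 -m creep '[0,0,0,0]'
```

```text
t: 19.17
ee_pos: [473.7, 390.3, 177.3]
orientation: [-3.105, -0.476, -0.001]
ft_force: [-0.6, 0.1, -0.3]
width: 31.2
grasp_force: 30.0
t: 19.25
ee_pos: [474.1, 390.8, 177.7]
orientation: [-3.104, -0.476, -0.003]
ft_force: [0.1, 0.2, 0.5]
width: 31.5
grasp_force: 30.0
```

```bash
python3 -m creep '[0,0,-0.012,0,0,0,-0.024,0,0,0,-0.034,0,0,0,-0.042,0,0,0,-0.05,0,0,0,-0.058,0,0,0,-0.066,0,0,0,-0.066,0,0,0,-0.066,0]'; python3 -m creep '[0,0,-0.003,0,0,0,-0.006,0,0,0,-0.007,0,0,0,-0.007,0]'
```

```text
t: 20.0
ee_pos: [473.3, 390.5, 109.5]
orientation: [3.105, 0.477, -0.002]
ft_force: [0.2, 0.1, -0.0]
width: 30.9
grasp_force: 30.0
t: 20.33
ee_pos: [474.2, 391.2, 104.0]
orientation: [-3.104, -0.477, -0.002]
ft_force: [-0.5, 0.4, 3.6]
width: 30.8
grasp_force: 30.0
```

```bash
python3 -m creep '[0,0,-0.0015,0,0,0,-0.002,0,0,0,-0.002,0]'; python3 -m creep '[0,0,0,0,0,0,0,0,0,0,0,0,0,0,0,0]' 0.6;  python3 -m creep '[0,0,0.02,0,0,0,0.05,0,0,0,0.09,0,0,0,0.12,0,0,0,0.12,0,-0.004,-0.04,0.12,0,-0.008,-0.08,0.12,0,-0.012,-0.12,0.12,0,-0.016,-0.16,0.12,0,-0.02,-0.2,0.12,0]'; python3 -m creep '[-0.003,-0.04,0,0,-0.006,-0.08,0,0,-0.0115,-0.117,0,0,-0.0115,-0.117,0,0,-0.0115,-0.117,0,0,-0.0115,-0.117,0,0]' 0.7
python3 - <<'E'
from h import *
o=caps("wrist"); print(o["ee_pos"]); caps("top",125,142,(400,640))
E
```

```text
t: 20.58
ee_pos: [475.3, 391.9, 103.9]
orientation: [-3.103, -0.477, -0.007]
ft_force: [-1.0, -2.3, 15.4]
width: 31.5
grasp_force: 30.0
t: 20.92
ee_pos: [473.3, 390.6, 100.9]
orientation: [3.105, 0.477, -0.001]
ft_force: [0.3, -0.9, -0.6]
width: 51.7
grasp_force: 0.0
t: 21.75
ee_pos: [452.6, 189.0, 220.5]
orientation: [3.105, 0.478, -0.001]
ft_force: [0.4, -0.3, -0.3]
width: 52.5
grasp_force: 0.0
t: 22.25
ee_pos: [442.1, 73.8, 220.9]
orientation: [-3.105, -0.475, 0.0]
ft_force: [-0.2, -0.8, 1.0]
width: 61.6
grasp_force: 0.0
wrist circle 442 74 r 16.8 median [443.  74. 112.] n 1818 rgb [ 58.  87. 155.]
wrist circle 446 -147 r 17.2 median [ 446. -144.  112.] n 1448 rgb [ 39. 110.  56.]
[442.12946966  73.81744476 220.94187363]
top circle 606 -34 r 33.3 median [604. -34. 129.] n 104 rgb [154. 153. 149.]
top circle 574 393 r 15.9 median [572. 391. 133.] n 123 rgb [119.  36.  33.]
top circle 474 392 r 16.9 median [474. 390. 134.] n 125 rgb [ 31.  57. 106.]
top circle 474 293 r 16.7 median [473. 292. 134.] n 139 rgb [115.  27.  25.]
```

```bash
python3 -m creep '[0,0,-0.03,0,0,0,-0.06,0,0,0,-0.09,0,0,0,-0.12,0,0,0,-0.14,0,0,0,-0.14,0,0,0,-0.14,0]'; python3 -m creep '[0,0,0,0,0,0,0,0,0,0,0,0,0,0,0,0,0,0,0,0]' 0.2; python3 -m creep '[0,0,0.02,0,0,0,0.05,0,0,0,0.09,0,0,0,0.13,0,0,0,0.17,0,0,0,0.17,0,0,0,0.17,0]'; python3 -m creep '[0.008,0.03,0,0,0.018,0.066,0,0,0.028,0.102,0,0,0.038,0.138,0,0,0.048,0.174,0,0,0.054,0.194,0,0,0.054,0.194,0,0,0.054,0.194,0,0,0.054,0.194,0,0]'; python3 - <<'E'
from h import *
held(); o,im,W=buckets("wrist"); print(o["ee_pos"])
E
```

```text
t: 22.93
ee_pos: [441.4, 74.7, 80.4]
orientation: [-3.105, -0.48, 0.004]
ft_force: [0.0, 0.6, 0.6]
width: 61.4
grasp_force: 0.0
t: 23.35
ee_pos: [442.6, 73.8, 82.0]
orientation: [3.105, 0.477, 0.003]
ft_force: [-0.4, -0.8, 2.6]
width: 31.5
grasp_force: 13.9
t: 23.93
ee_pos: [443.5, 73.8, 253.6]
orientation: [3.105, 0.477, 0.01]
ft_force: [-0.7, 0.1, -0.6]
width: 30.9
grasp_force: 30.0
t: 24.68
ee_pos: [494.9, 266.7, 249.5]
orientation: [3.104, 0.477, -0.005]
ft_force: [0.2, -0.7, -0.4]
width: 31.2
grasp_force: 30.0
25 3687 [-0.3  0.3] 5.2
-5 554 [-0.7  0.1] 0.7
-25 368 [-0.4  0.2] 0.2
-45 235 [-0.6  0.1] 0.2
-60 228 [-0.9 -0. ] 0.2
z range [-247.  108.] tcp [494.9 266.7 249.5]
wrist 0.89 [177. 170.] [491. 380.] circ 491.0 380.0 r 39.9 n 1029
wrist 0.85 [315.  99.] [574. 294.] circ 571.7 292.6 r 26.0 n 1239
wrist 0.78 [199.  82.] [559. 378.] circ 558.8 378.3 r 39.9 n 1235
wrist 0.71 [289. 201.] [494. 291.] circ 492.6 301.3 r 33.9 n 643
[495.05309321 266.40992749 249.92775092]
```

```bash
python3 -m creep '[0.03,0.01,0,0,0.06,0.02,0,0,0.0765,0.0248,0,0,0.0765,0.0248,0,0,0.0765,0.0248,-0.03,0,0.0765,0.0248,-0.055,0,0.0765,0.0248,-0.075,0,0.0765,0.0248,-0.075,0,0.0765,0.0248,-0.075,0,0.0765,0.0248,-0.075,0]'; python3 -m creep '[0,0,0,0]'; python3 - <<'E'
from h import *
held();o,im,W=buckets("wrist"); print(o["ee_pos"])
E
```

```text
t: 25.67
ee_pos: [572.8, 292.4, 177.6]
orientation: [-3.105, -0.476, -0.002]
ft_force: [-0.5, -0.6, 1.0]
width: 31.1
grasp_force: 30.0
t: 25.75
ee_pos: [573.3, 292.7, 178.1]
orientation: [-3.104, -0.476, -0.004]
ft_force: [0.7, -0.0, 1.0]
width: 31.2
grasp_force: 30.0
25 3790 [-0.4  0.3] 5.3
-5 550 [-0.6  0.1] 0.6
-25 358 [-0.2  0.2] 0.2
-45 225 [-0.4  0.2] 0.2
-60 235 [-0.5  0.2] 0.2
z range [-175.  108.] tcp [573.3 292.7 178.1]
wrist 0.94 [316. 220.] [582. 297.] circ 571.7 292.6 r 26.0 n 1089
wrist 0.7 [155. 298.] [499. 383.] circ 499.0 383.0 r 39.9 n 1038
wrist 0.64 [199. 179.] [585. 373.] circ 571.7 391.2 r 26.0 n 1216
[573.36190368 292.81429799 178.10379009]
```

```bash
python3 -m creep '[-0.0006,0,-0.012,0,-0.0006,0,-0.024,0,-0.0006,0,-0.034,0,-0.0006,0,-0.042,0,-0.0006,0,-0.05,0,-0.0006,0,-0.058,0,-0.0006,0,-0.066,0,-0.0006,0,-0.066,0,-0.0006,0,-0.066,0]'; python3 -m creep '[0,0,-0.003,0,0,0,-0.006,0,0,0,-0.007,0,0,0,-0.007,0]'
```

```text
t: 26.65
ee_pos: [571.7, 292.4, 109.5]
orientation: [3.105, 0.477, -0.002]
ft_force: [0.6, 0.1, -0.4]
width: 31.5
grasp_force: 30.0
t: 26.98
ee_pos: [572.6, 292.8, 104.0]
orientation: [-3.105, -0.477, -0.003]
ft_force: [-0.8, -0.4, 3.8]
width: 31.0
grasp_force: 30.0
```

```bash
python3 -m creep '[0,0,-0.0015,0,0,0,-0.002,0,0,0,-0.002,0]'; python3 -m creep '[0,0,0,0,0,0,0,0,0,0,0,0,0,0,0,0]' 0.6;  python3 -m creep '[0,0,0.02,0,0,0,0.05,0,0,0,0.09,0,0,0,0.13,0,0,0,0.15,0,-0.03,-0.02,0.15,0,-0.06,-0.04,0.15,0,-0.09,-0.06,0.15,0,-0.11,-0.08,0.15,0,-0.13,-0.1,0.15,0]'; python3 -m creep '[0,-0.03,0,0,0,-0.06,0,0,0,-0.09,0,0,0,-0.09,0,0,0,-0.09,0,0]'
python3 - <<'E'
from h import *
o=caps("wrist",125,142,(440,640)); print(o["ee_pos"]); caps("top",125,142,(440,640)); caps("top")
cv2.imwrite("pics/top9.png",cams.get_image("top")[0][150:330,120:520,::-1].repeat(2,0).repeat(2,1))
E
```

```text
t: 27.23
ee_pos: [573.8, 293.4, 103.9]
orientation: [-3.104, -0.477, -0.007]
ft_force: [-0.5, -0.3, 14.8]
width: 30.9
grasp_force: 30.0
t: 27.57
ee_pos: [571.6, 292.4, 100.8]
orientation: [3.105, 0.477, -0.001]
ft_force: [-0.6, 0.4, 0.1]
width: 51.7
grasp_force: 0.0
t: 28.4
ee_pos: [440.1, 191.6, 250.8]
orientation: [3.105, 0.478, -0.001]
ft_force: [-0.4, -0.6, 0.6]
width: 52.8
grasp_force: 0.0
t: 28.82
ee_pos: [441.8, 101.5, 251.1]
orientation: [-3.106, -0.472, 0.0]
ft_force: [0.2, 0.0, 0.5]
width: 52.2
grasp_force: 0.0
wrist circle 600 -33 r 29.9 median [601. -32. 128.] n 1926 rgb [186. 181. 173.]
wrist circle 473 293 r 17.2 median [475. 291. 134.] n 2539 rgb [155.  23.  17.]
[441.80289054 101.48565841 251.09181877]
top circle 606 -37 r 33.6 median [604. -34. 129.] n 97 rgb [154. 152. 148.]
top circle 572 293 r 16.8 median [573. 292. 134.] n 132 rgb [ 41.  64. 109.]
top circle 573 394 r 16.2 median [572. 393. 134.] n 122 rgb [120.  36.  33.]
top circle 473 391 r 16.3 median [472. 390. 134.] n 127 rgb [ 32.  57. 106.]
top circle 474 293 r 16.5 median [473. 293. 134.] n 136 rgb [116.  27.  26.]
top circle 447 -149 r 15.6 median [ 447. -149.  112.] n 110 rgb [ 60. 114.  72.]
top circle 416 -346 r 16.4 median [ 415. -346.  112.] n 126 rgb [153. 135.  61.]
```

View pics/top9.png

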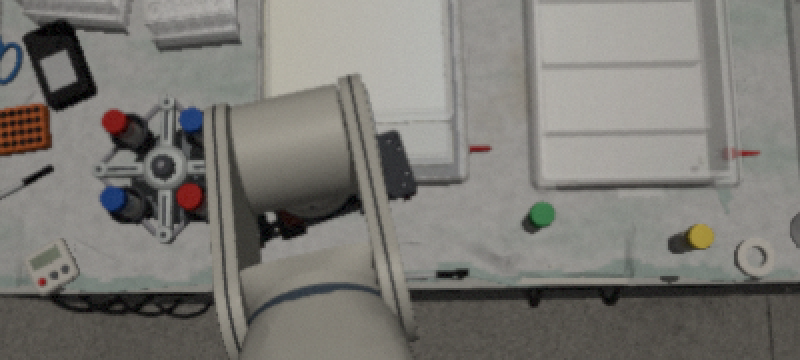

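The crop shows red at (115,122) and (190,197), and blue at (190,120) and (118,197), so each tube faces its twin. All four tops are at z 134, meaning they're seated. Green and yellow haven't moved and the arm is clear, so I'm handing in.

```bash
python3 -c "
from workcell import ticket
print(ticket.close_job())"
```

```text
the job is handed in; nothing more can be done
None
```

I handed the job in after about 29 s on the robot's clock: all four tubes are seated at the bottom of their buckets (cap tops measured at 134 mm), red opposite red and blue opposite blue, with green and yellow still where they started. The hand-in call returned no verdict.

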